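# Warm the mug on the two-place cup warmer

### The arm

A 7-joint arm with a two-finger parallel gripper is mounted at the origin on a cart in front of the work surface, level with it; the furniture and walls round the work are solid. World frame = base frame: x ahead of the robot, y to its left, z up, the work surface at z = 0. Lengths are in mm, angles in rad, forces in N, time in s.
With the tool pointing down it reaches from about 350 to 900 mm from the base axis. Payload 8.1 kg.
Tool frame: the origin (TCP) lies at the very end of the fingers, on their centre line; the grasp point (between the pads) lies 19 mm behind it; z points along the fingers, y is the line along which they close (so a half turn about z gives the same grasp; the last joint's range is limited). The gripper opens to 92 mm and grips with 3 to 60 N. Pads are 19 mm wide; open, the fingers measure 130 mm over their backs; the gripper's body (75 mm by 190 mm) begins 47 mm behind the grasp point.
Start: joints at [1.04, 0.434, 0.025, 1.573, -0.012, 1.134, -0.075], TCP at [259.273, -568.7, 202.842] pointing down, gripper open.
Joint ranges: [-2.62, 2.62], [-0.44, 2.09], [-1.27, 1.32], [0.08, 2.57], [-1.32, 4.46], [0.12, 2], [-2.74, 2.74]. Speed limits (rad/s): [2.22, 2.22, 3.01, 3.01, 3.14, 3.14, 3.14].

### API

Orientations are given as a unit quaternion [w, x, y, z].
In Python, from station import manip, cams gives the robot as it stands. The module is installed in compiled form; this text tells all that it offers.
- The arm moves only by the shell command python3 -m inch 'ROWS' [FORCE]. ROWS is JSON, a list of rows, each a list of 5 numbers: the shift along the world's x, y, z in m, then the turn about the world's z in rad, then the opening, from -1 (shut) to 1 (fully open). A call has 1 to 20 rows; each row shifts and turns the commanded pose from where the row before left it; what a row does not reach is not made up. A row lasts 1/8 s, in which the tool goes at most 62.5 mm and 10.7 degrees, less where a joint would pass 70% of its speed; a pose out of reach is approached as far as the arm can. A call with a gripper value outside its range is refused whole. The fingers move at their own pace and stop on an object; FORCE is the grip in N (left out, the last holds). Time passes only in rows, so rows that do not move let the fingers close. It gives the time, the measured TCP pose, the force, the opening and the grip force at its end, in the units of the state.
- manip.observe(): the state, without advancing time (a new reading comes with each control period).
- cams.read_camera(name): name is "side" or "top"; returns (picture, depth): 420x560x3 uint8, red, green, blue; 420x560 float32, mm along the optical axis (not along the pixel's ray), 0 where there is no reading.
- cams.calibration(name): a dict with "K" (3x3 intrinsics, pixels), "dist_coeffs" ([k1, k2, p1, p2, k3] as OpenCV has them; the pictures are not rectified), "cam_to_world" (4x4, takes a point from camera to world coordinates). Camera axes: x right, y up, looking along -z (the intrinsics and any distortion apply to the point x, -y, -z); pixel columns grow to the right and rows downward; lengths in mm; the calibration is good to about 2 mm. A picture is of the moment at which its call begins. calibration takes no time and is no camera call.
- manip.close_job(): hands the job in; it is judged then, once.
The state is a dict: "t": time; "joints": joint angles; "joint_vel": joint speeds; "effort": joint torques, N m; "ee_pos": TCP position; "ee_rot": TCP orientation; "wrist_force": force on the tool from outside, world axes, zero at the start; "moment": the same for the moment, N m; "opening": finger opening in mm; "finger_force": force on a finger pad.
Only numpy, scipy, OpenCV 4.12 (cv2) and the standard library are available. Lean on these libraries where they do the work, as an engineer would, in place of code of your own. Each camera call takes 0.05 s, during which the arm holds its last target. There are 200 camera calls.

### The job

Start the cup warmer for the mug, pressing its keys with the closed fingers in this order: first the round key (power), then the square key in front of the plate on which the mug stands, last the long bar key (start), each fully down. Do not press the square key of the plate with the tin, and leave the mug, the tin and the things beside the warmer standing where they are. End with the fingers off the keys.

Things in the scene. Friction and masses are not known exactly. Their poses are not given: they have to be found in the camera images.
- warmer: white two-place cup warmer, fixed, 240 (x) x 320 (y) mm, housing top 34 mm above the worktop; origin at the centre of its underside, x points from its front (keys) to its back, y to its left. Round steel plates, 112 mm across, 3 mm high, at x = 45, y = +100 and -100 mm. Keys in a row at x = -85 mm: square y = +100, round +34, bar -34, square -100; a square key serves the plate behind it.
- mug: plain white mug with a handle, 79 mm across, 89 mm high, 109 mm over the handle; stands on one of the two plates, left or right; origin at the underside, z up; the cup's axis lies 16 mm from it towards +y, the handle points to -y.
- bean_tin: closed round tin, 75 mm across, 58 mm high, standing on the other plate; origin at the centre of its underside, z up.
- spice_jar: slim spice jar with a cap, 43 mm across, 103 mm high, on the worktop beside the warmer, left or right; origin at the centre of its underside.
- mustard_jar: glass mustard jar with a screw lid, 63 mm across, 109 mm high, on the worktop beside the warmer, on the other side; origin at the centre of its underside.
- key_round_top (a point): centre of the top face of the round power key, 26 mm across, an aluminium key left of the middle of the strip. At rest the top is 43 mm above the worktop (9 mm above the housing around it); it goes straight down with the key.
- key_bar_top (a point): centre of the top face of the bar-shaped start key, 16 mm (x) x 40 mm (y), an aluminium key right of the middle of the strip. At rest the top is 43 mm above the worktop (9 mm above the housing around it); it goes straight down with the key.
- key_left_top (a point): centre of the top face of the left square key, 24 x 24 mm, an aluminium key in front of the left plate. At rest the top is 43 mm above the worktop (9 mm above the housing around it); it goes straight down with the key.
- key_right_top (a point): centre of the top face of the right square key, 24 x 24 mm, an aluminium key in front of the right plate. At rest the top is 43 mm above the worktop (9 mm above the housing around it); it goes straight down with the key.
- key_round (a joint): travel of the round key in m: 0 up, 0.005 fully down on its stop. Moves at about 2.5 N and stays down where it was pressed to; counts as pressed from 0.004.
- key_left (a joint): travel of the left square key in m: 0 up, 0.005 fully down. Moves at about 2.5 N and stays down; counts as pressed from 0.004.
- key_right (a joint): travel of the right square key in m: 0 up, 0.005 fully down. Moves at about 2.5 N and stays down; counts as pressed from 0.004.
- key_bar (a joint): travel of the bar key in m: 0 up, 0.005 fully down. A spring (1 N at the start, 3.5 N fully down) brings it back up when let go; counts as pressed from 0.004.
Not all that is in view belongs to the job. What is shaped like the bean_tin but yellow is not meant.

How it is judged:
By the outcome, as a careful person would: the job done as asked, in the order asked, and still so for the second after the job is handed in, with the robot touching nothing.
It also fails if it takes over 35 s, if anything falls off the work surface, if the arm or the gripper's body presses on something with over 40 N, if the wrist force passes 120 N, or if a joint passes its speed limit or range.

## Working session

There is one attempt and no reset: what is moved stays moved. The work goes in short steps, Python scripts to look and compute and a shell command to move; the robot and the scene stay as the last step left them, time stands still between calls to the robot, and variables do not carry over. Pictures are saved under pics/ and viewed, at most 10 in all, crops included, and the job is handed in when it is done.

```bash
mkdir -p pics; cat > h.py <<'E'
import numpy as np, cv2
from station import manip, cams
def snap(n,f):
    p,d=cams.read_camera(n); cv2.imwrite(f'pics/{f}.png',p[:,:,::-1]); np.save(f'pics/{f}.npy',d); return p,d
def ray(n,uv):
    c=cams.calibration(n); T=np.array(c['cam_to_world'])
    q=cv2.undistortPoints(np.array(uv,float).reshape(-1,1,2),np.array(c['K']),np.array(c['dist_coeffs']))[:,0]
    r=np.c_[q[:,0],-q[:,1],-np.ones(len(q))]@T[:3,:3].T
    return T[:3,3],r
def onplane(n,uv,z):
    o,r=ray(n,uv); return o+r*((z-o[2])/r[:,2])[:,None]
E
python3 - <<'E'
from h import *
snap('top','t0');snap('side','s0')
s=manip.observe();print(s['t'],s['ee_pos'],s['ee_rot'],s['opening'])
for n in('top','side'):print(cams.calibration(n)['cam_to_world'])
E
```

```text
0.1 [ 259.03350976 -568.24863399  202.12477239] [-6.74887975e-04  9.77213893e-01  2.12255752e-01 -2.16957230e-04] 91.93213249666859
[[ 9.99934364e-02  9.73003271e-01 -2.08004680e-01  2.99468896e+02]
 [-9.94987900e-01  9.79156053e-02 -2.02882694e-02  3.31938829e+01]
 [ 6.26351704e-04  2.08990833e-01  9.77917399e-01  1.24472358e+03]
 [ 0.00000000e+00  0.00000000e+00  0.00000000e+00  1.00000000e+00]]
[[-8.31881863e-01  2.75818226e-01 -4.81556717e-01 -1.30717318e+02]
 [-5.54520594e-01 -4.47372208e-01  7.01687266e-01  1.00222929e+03]
 [-2.18969552e-02  8.50754027e-01  5.25107712e-01  7.93554607e+02]
 [ 0.00000000e+00  0.00000000e+00  0.00000000e+00  1.00000000e+00]]
```

View pics/t0.png

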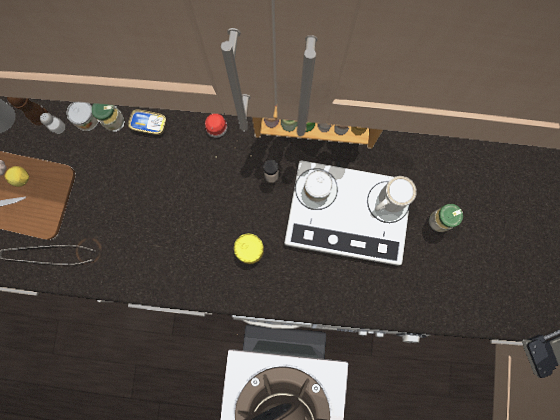

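View pics/s0.png

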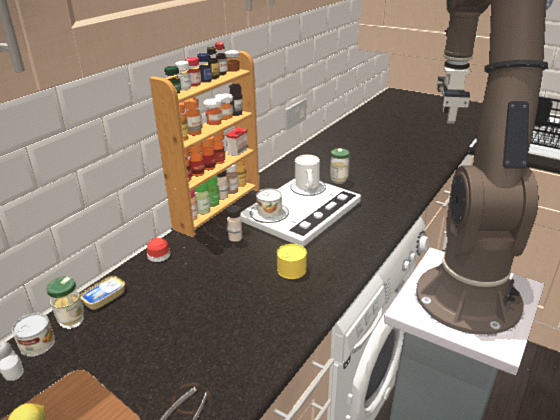

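The top view shows the warmer with its keys in a row: left square (308,235), round (333,240), bar (358,244), right square (382,248). A pale cylinder at (318,184) stands on the left plate, and what looks like the mug at (400,192) on the right plate. The side view agrees: labelled tin at (268,203), white mug at (307,172). The yellow tin at (249,248) is a decoy. I'll confirm with a crop and measure the keys.

```bash
python3 - <<'E'
from h import *
a=cv2.imread('pics/t0.png');b=cv2.imread('pics/s0.png')
A=cv2.resize(a[155:270,280:420],(560,460),interpolation=3);B=cv2.resize(b[140:245,235:365],None,fx=4,fy=4,interpolation=3)
cv2.imwrite('pics/c0.png',cv2.resize(np.hstack([A,cv2.resize(B,(560,460))]),(800,329)))
def cents(n,im,box):
    x0,y0,x1,y1=box; g=cv2.cvtColor(im,6)[y0:y1,x0:x1]
    k,l,s,c=cv2.connectedComponentsWithStats((g>120).astype(np.uint8))
    for i in range(1,k):
        if s[i,4]>15: 
            uv=c[i]+[x0,y0]; print(n,uv.round(1),s[i,2:],onplane(n,[uv],43)[0].round(1))
cents('top',a,(292,227,398,260)); cents('side',b,(298,190,355,232))
# warmer corners in top: white region hull
m=(cv2.cvtColor(a,6)>170).astype(np.uint8); m[:150]=0;m[275:]=0;m[:,:280]=0;m[:,425:]=0
m=cv2.morphologyEx(m,3,np.ones((3,3)))
k,l,s,c=cv2.connectedComponentsWithStats(m);i=1+s[1:,4].argmax()
p=np.argwhere(l==i)[:,::-1].astype(float)
w=onplane('top',p,34)[:,:2].astype(np.float32);print(cv2.minAreaRect(w))
E
```

```text
top [368.7 231.5] [ 83  15 642] [ 494.6 -181.    43. ]
top [308.2 234.5] [11 10 90] [470.5 -20.5  43. ]
top [332.5 239. ] [10  9 78] [465.  -85.9  43. ]
top [357.8 243.5] [16  8 94] [ 459.6 -154.1   43. ]
top [335.2 251.4] [ 98  18 353] [432.9 -95.7  43. ]
top [382.1 247.9] [10 10 79] [ 454.2 -219.6   43. ]
side [315.2 202.8] [  57   39 1003] [ 503.5 -140.2   43. ]
side [333.9 216.2] [ 46  35 404] [ 418.9 -101.    43. ]
side [330.3 205.2] [12  9 64] [ 458.  -151.6   43. ]
((549.0264892578125, -133.05075073242188), (330.8930969238281, 243.59043884277344), 85.25984954833984)
```

View pics/c0.png

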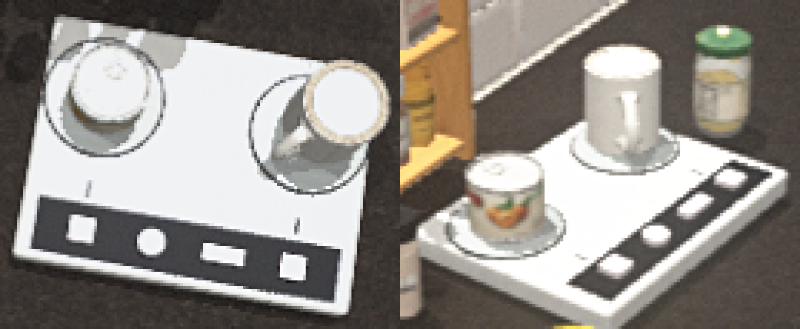

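The crop confirms it: the right plate carries the cup with the handle (the mug), the left the printed tin. So the order is round → right square → bar. Round is at about (465,-86), right square (454,-220), bar (460,-154). Next I move above the round key, turning the tool square to the warmer.

```bash
python3 -m inch '[[0.015,0.034,0,-0.1,-1],[0.015,0.034,0,-0.1,-1],[0.015,0.034,0,-0.1,-1],[0.015,0.034,0,-0.1,-1],[0.015,0.034,0,-0.1,-1],[0.015,0.034,0,0,-1],[0.015,0.034,0,0,-1],[0.015,0.034,0,0,-1],[0.015,0.034,0,0,-1],[0.015,0.034,0,0,-1],[0.014,0.034,0,0,-1],[0.014,0.034,0,0,-1],[0.014,0.034,0,0,-1],[0.014,0.04,0,0,-1],[0,0,-0.04,0,-1],[0,0,-0.04,0,-1],[0,0,0,0,-1],[0,0,0,0,-1]]' 20
```

```text
t: 2.35
ee_pos: [465.9, -86.8, 123.9]
ee_rot: [0.0, 0.999, -0.036, 0.0]
wrist_force: [1.0, 0.5, 0.2]
opening: 0.3
finger_force: 0.0
```

```bash
python3 -m inch '[[0,0,-0.03,0,-1],[0,0,-0.03,0,-1],[0,0,-0.01,0,-1],[0,0,0,0,-1],[0,0,0,0,-1]]'; python3 - <<'E'
from h import *
a,_=snap('top','t1');b,_=snap('side','s1')
A=cv2.resize(a[155:270,280:420],(400,329),interpolation=3);B=cv2.resize(b[140:245,235:365],(400,329),interpolation=3)
cv2.imwrite('pics/c1.png',np.hstack([A,B])[:,:,::-1])
E
```

```text
t: 2.98
ee_pos: [466.3, -86.9, 54.1]
ee_rot: [0.0, 0.999, -0.036, 0.001]
wrist_force: [1.3, 0.2, 0.0]
opening: 0.2
finger_force: 0.0
```

View pics/c1.png

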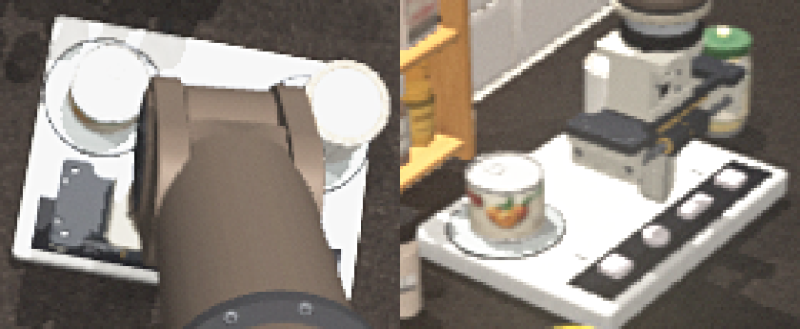

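The side crop shows the fingertip at crop (655,200), but the round key at (655,235). That is more offset than 11 mm of height should give. I'll check by projection and with a two-view measurement.

```bash
python3 - <<'E'
from h import *
s=manip.observe();print(s['ee_pos'].round(1) if hasattr(s['ee_pos'],'round') else s['ee_pos'])
c=cams.calibration('side');T=np.linalg.inv(np.array(c['cam_to_world']))
def proj(P):
    q=T[:3,:3]@np.array(P,float)+T[:3,3]; return cv2.projectPoints(np.array([[q[0],-q[1],-q[2]]]),np.zeros(3),np.zeros(3),np.array(c['K']),np.array(c['dist_coeffs']))[0].ravel()
for P in [s['ee_pos'],(465,-86,43),(454,-220,43),(460,-154,43),(470,-20,43)]: 
    p=proj(P);print(np.round(P,1),p.round(1),'crop',((p-[235,140])*[400/130,329/105]+[400,0]).round())
d=np.load('pics/s1.npy');u,v=round((655-400)*130/400+235),round(190*105/329+140)
for vv in range(v-6,v+5,2):
    o,r=ray('side',[(u,vv)]);print(u,vv,d[vv,u],(o+r[0]*d[vv,u]).round(0))
b=cv2.imread('pics/s1.png');cv2.imwrite('pics/c2.png',cv2.resize(b[165:240,285:365],(800,600)[:2] and (640,600),interpolation=3))
E
```

```text
[466.1 -86.8  53.9]
[466.1 -86.8  53.9] [317.4 210.7] crop [653. 222.]
[465 -86  43] [317.5 214.2] crop [654. 232.]
[ 454 -220   43] [341.9 196.1] crop [729. 176.]
[ 460 -154   43] [330.1 204.6] crop [693. 203.]
[470 -20  43] [304.4 224. ] crop [614. 263.]
318 195 1393.1017 [457. -72. 116.]
318 197 1401.8759 [460. -76. 107.]
318 199 1398.8676 [457. -72. 103.]
318 201 1405.9667 [458. -74.  95.]
318 203 1406.1 [457. -72.  90.]
318 205 1511.6401 [ 499. -150.   32.]
```

View pics/c2.png

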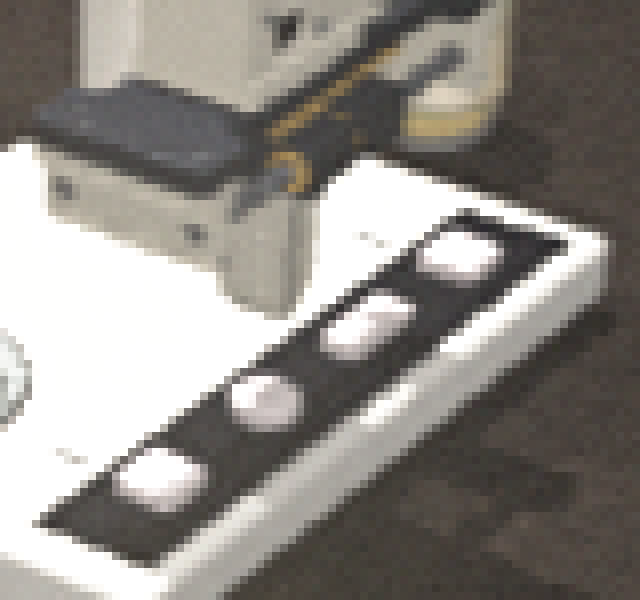

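```bash
python3 - <<'E'
from h import *
c=cams.calibration('side');T=np.linalg.inv(np.array(c['cam_to_world']))
b,d=snap('side','s2');print(manip.observe()['ee_pos'])
bb=cv2.imread('pics/s1.png')[:,:,::-1];print(np.abs(b.astype(int)-bb)[160:240,285:365].mean())
for u in (313,315,317,319,321):
  col=[]
  for v in range(196,207):
    o,r=ray('side',[(u,v)]);col.append((o+r[0]*d[v,u]).round(0).astype(int).tolist())
  print(u,col)
# check depth of static key strip / housing
for uv in [(304,224),(318,214),(330,204),(342,196),(290,215)]:
    o,r=ray('side',[uv]);print(uv,(o+r[0]*d[uv[1],uv[0]]).round(0))
E
```

```text
[465.94544421 -86.79108653  53.72214133]
2.1368229166666666
313 [[434, -2, 153], [472, -70, 106], [471, -68, 104], [471, -69, 100], [471, -67, 98], [473, -71, 92], [474, -74, 87], [516, -148, 35], [513, -143, 35], [511, -141, 33], [507, -134, 34]]
315 [[464, -67, 113], [464, -67, 110], [463, -65, 107], [466, -71, 101], [464, -67, 100], [466, -72, 94], [465, -69, 92], [472, -82, 81], [509, -149, 33], [502, -137, 37], [504, -139, 32]]
317 [[461, -72, 111], [458, -67, 112], [459, -70, 106], [459, -70, 103], [458, -68, 101], [457, -66, 99], [456, -64, 97], [459, -71, 90], [464, -80, 81], [501, -148, 32], [496, -138, 35]]
319 [[458, -79, 109], [458, -79, 106], [457, -78, 103], [456, -76, 101], [456, -76, 98], [458, -80, 92], [456, -76, 92], [456, -76, 88], [455, -75, 86], [495, -149, 34], [488, -136, 39]]
321 [[458, -91, 103], [456, -87, 103], [457, -89, 98], [454, -85, 98], [455, -86, 93], [456, -89, 88], [457, -90, 84], [454, -85, 84], [454, -85, 81], [490, -152, 34], [485, -143, 36]]
(304, 224) [471. -20.  42.]
(318, 214) [462. -84.  45.]
(330, 204) [ 462. -157.   43.]
(342, 196) [ 454. -220.   43.]
(290, 215) [540. -54.  33.]
```

With repeat images, depth puts the fingertip at about z=81, although the reported TCP z is 54. Its x/y agree with the key centre. The pose may be off in z with the fingers shut, so I'll go down in small steps and rely on contact force and images rather than the reported height.

```bash
python3 -m inch '[[0,0,-0.004,0,-1],[0,0,-0.004,0,-1],[0,0,-0.002,0,-1],[0,0,-0.002,0,-1],[0,0,-0.002,0,-1],[0,0,0,0,-1]]'; python3 - <<'E'
from h import *
b,d=snap('side','s3');print(manip.observe()['wrist_force'])
for u in (317,321):
  for v in range(202,213):
    o,r=ray('side',[(u,v)]);print(u,v,(o+r[0]*d[v,u]).round(0).astype(int).tolist(),end=' ')
E
```

```text
t: 3.88
ee_pos: [465.2, -86.7, 38.7]
ee_rot: [0.0, 0.999, -0.036, -0.0]
wrist_force: [0.0, 0.3, 0.2]
opening: 0.5
finger_force: 0.0
[ 0.00790371  0.83384964 -0.25826163]
317 202 [460, -72, 92] 317 203 [456, -65, 93] 317 204 [459, -70, 87] 317 205 [458, -69, 85] 317 206 [458, -70, 81] 317 207 [458, -70, 77] 317 208 [460, -73, 72] 317 209 [485, -119, 37] 317 210 [485, -119, 34] 317 211 [482, -114, 34] 317 212 [470, -91, 46] 321 202 [452, -81, 90] 321 203 [456, -88, 82] 321 204 [455, -86, 80] 321 205 [457, -90, 74] 321 206 [455, -88, 73] 321 207 [456, -89, 68] 321 208 [455, -88, 66] 321 209 [456, -89, 62] 321 210 [474, -123, 35] 321 211 [470, -117, 37] 321 212 [468, -114, 35]
```

No contact at reported z=38.7, and the visible tip is at about 63, so the offset is real, about 25 mm. I'll continue down.

```bash
python3 -m inch '[[0,0,-0.004,0,-1],[0,0,-0.004,0,-1],[0,0,-0.004,0,-1],[0,0,-0.002,0,-1],[0,0,-0.002,0,-1],[0,0,-0.001,0,-1],[0,0,0,0,-1]]'
```

```text
t: 4.8
ee_pos: [465.3, -86.7, 21.8]
ee_rot: [0.0, 0.999, -0.036, 0.0]
wrist_force: [0.1, 0.6, -0.4]
opening: 0.6
finger_force: 0.0
```

```bash
for i in 1 ; do python3 -m inch '[[0,0,-0.002,0,-1],[0,0,0,0,-1]]'; python3 -m inch '[[0,0,-0.002,0,-1],[0,0,0,0,-1]]';  python3 -m inch '[[0,0,-0.002,0,-1],[0,0,0,0,-1]]'; done | grep -E 'ee_pos|wrist'
```

```text
ee_pos: [465.2, -86.7, 19.8]
wrist_force: [0.2, -0.3, -0.5]
ee_pos: [465.2, -86.7, 17.7]
wrist_force: [0.2, -0.1, 0.0]
ee_pos: [465.2, -86.7, 15.7]
wrist_force: [-0.2, -0.2, 0.4]
```

```bash
(python3 -m inch '[[0,0,-0.0015,0,-1],[0,0,0,0,-1]]'; python3 -m inch '[[0,0,-0.0015,0,-1],[0,0,0,0,-1]]'; python3 -m inch '[[0,0,-0.0015,0,-1],[0,0,0,0,-1]]') | grep -E 'ee_pos|wrist'; python3 - <<'E'
from h import *
b,d=snap('side','s4')
cv2.imwrite('pics/c4.png',cv2.resize(b[165:240,285:365],(640,600),interpolation=3)[:,:,::-1])
E
```

```text
ee_pos: [465.3, -86.7, 14.4]
wrist_force: [-0.8, 0.0, 3.2]
ee_pos: [465.4, -86.7, 14.1]
wrist_force: [-6.4, 1.1, 26.1]
ee_pos: [465.5, -86.8, 13.8]
wrist_force: [-13.2, 1.0, 47.4]
```

View pics/c4.png

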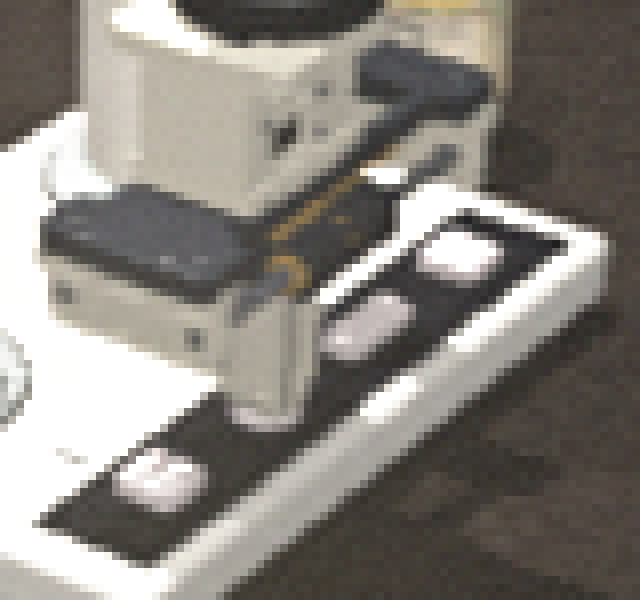

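Now there's contact at (265,412) in the crop, at 47 N. However, the force went from almost nothing to stiff within about 1 mm, so I'll lift and check whether the key really went down.

```bash
python3 -m inch '[[0,0,0.02,0,-1],[0,0,0.03,0,-1],[0,0,0,0,-1]]'; python3 - <<'E'
from h import *
b,d=snap('side','s5');d0=np.load('pics/s0.npy')
for nm,D in(('before',d0),('after',d)):
  for k,(x,y) in dict(left=(304,223),rnd=(317,214),bar=(330,204),right=(342,196)).items():
    P=[]
    for u in range(x-2,x+3):
      for v in range(y-1,y+2):
        o,r=ray('side',[(u,v)]);P.append((o+r[0]*D[v,u])[2])
    print(nm,k,np.median(P).round(1),end='; ')
  print()
a=cv2.imread('pics/s0.png')[165:240,285:365];c=b[165:240,285:365,::-1]
cv2.imwrite('pics/c5.png',np.hstack([cv2.resize(x[15:],(400,300),interpolation=3) for x in(a,c)]))
E
```

```text
t: 6.72
ee_pos: [466.8, -86.8, 63.0]
ee_rot: [0.0, 0.999, -0.036, 0.002]
wrist_force: [0.3, 0.1, -0.4]
opening: 0.3
finger_force: 0.0
before left 43.2; before rnd 43.6; before bar 42.3; before right 43.1; 
after left 42.8; after rnd 37.6; after bar 43.1; after right 42.9;
```

View pics/c5.png

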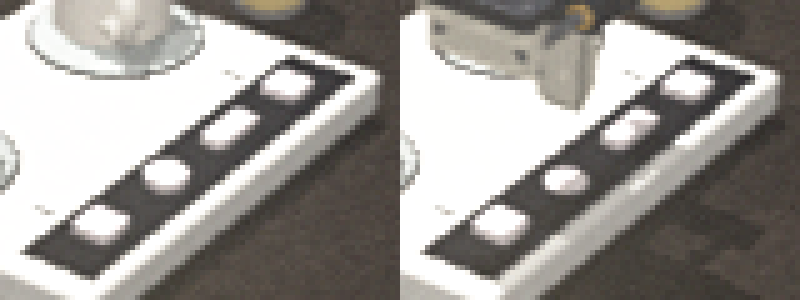

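Round key's top went from 43.6 to 37.6, so it is fully down, with the stop at reported z≈14.3; the other keys are unchanged. Next is the right square key.

```bash
python3 -m inch '[[-0.003,-0.03,0,0,-1],[-0.003,-0.035,0,0,-1],[-0.003,-0.035,0,0,-1],[-0.003,-0.033,0,0,-1],[0,0,-0.015,0,-1],[0,0,-0.015,0,-1],[0,0,-0.008,0,-1],[0,0,0,0,-1],[0,0,0,0,-1]]'
```

```text
t: 7.9
ee_pos: [453.6, -219.3, 23.5]
ee_rot: [0.0, 0.999, -0.036, 0.0]
wrist_force: [-0.8, 0.5, -0.7]
opening: 0.3
finger_force: 0.0
```

```bash
(python3 -m inch '[[0,0,-0.003,0,-1],[0,0,-0.003,0,-1],[0,0,0,0,-1]]'; python3 -m inch '[[0,0,-0.002,0,-1],[0,0,0,0,-1]]'; python3 -m inch '[[0,0,-0.0015,0,-1],[0,0,0,0,-1]]'; python3 -m inch '[[0,0,-0.001,0,-1],[0,0,0,0,-1]]') | grep -E 'ee_pos|wrist'
```

```text
ee_pos: [453.3, -219.7, 17.3]
wrist_force: [0.3, -0.1, 0.5]
ee_pos: [453.2, -219.7, 15.2]
wrist_force: [-0.7, 0.3, 1.2]
ee_pos: [453.2, -219.7, 14.3]
wrist_force: [-2.5, 1.6, 10.6]
ee_pos: [453.3, -219.7, 14.2]
wrist_force: [-6.0, 2.7, 23.1]
```

On its stop at 23 N, at the same height as before. I'll lift and go over the bar key at (460,-154).

```bash
python3 -m inch '[[0,0,0.02,0,-1],[0,0,0.02,0,-1],[0.003,0.033,0,0,-1],[0.003,0.033,0,0,-1],[0,0,0,0,-1],[0,0,0,0,-1]]'; python3 - <<'E'
from h import *
b,d=snap('side','s6')
for k,(x,y) in dict(left=(304,223),rnd=(317,214),bar=(330,204),right=(342,196)).items():
    P=[]
    for u in range(x-2,x+3):
      for v in range(y-1,y+2):
        o,r=ray('side',[(u,v)]);P.append((o+r[0]*d[v,u])[2])
    print(k,np.median(P).round(1))
E
```

```text
t: 9.78
ee_pos: [459.1, -154.3, 52.8]
ee_rot: [0.0, 0.999, -0.036, -0.0]
wrist_force: [0.3, -0.9, -0.6]
opening: 0.4
finger_force: 0.0
left 42.6
rnd 37.5
bar 42.8
right 36.5
```

Round and right keys are down; left and bar are up. Now the bar.

```bash
(python3 -m inch '[[0,0,-0.015,0,-1],[0,0,-0.015,0,-1],[0,0,-0.003,0,-1],[0,0,-0.003,0,-1],[0,0,0,0,-1]]'; python3 -m inch '[[0,0,-0.002,0,-1],[0,0,0,0,-1]]'; python3 -m inch '[[0,0,-0.0015,0,-1],[0,0,0,0,-1]]'; python3 -m inch '[[0,0,-0.001,0,-1],[0,0,0,0,-1]]') | grep -E 'ee_pos|wrist'
```

```text
ee_pos: [459.0, -153.7, 16.7]
wrist_force: [-1.2, 0.1, 2.2]
ee_pos: [459.4, -153.8, 15.0]
wrist_force: [-1.6, -0.2, 2.7]
ee_pos: [459.5, -153.8, 14.1]
wrist_force: [-4.7, 0.4, 13.2]
ee_pos: [459.5, -153.8, 13.8]
wrist_force: [-8.0, 0.9, 25.7]
```

Fully down on its stop at 26 N, after the spring force was felt on the way. I'll lift clear and check everything.

```bash
python3 -m inch '[[0,0,0.02,0,-1],[0,0,0.03,0,-1],[0,0,0.04,0,-1],[0,0,0.04,0,-1],[0,0,0,0,-1],[0,0,0,0,-1],[0,0,0,0,-1]]'; python3 - <<'E'
from h import *
b,d=snap('side','s7');a,_=snap('top','t7')
for k,(x,y) in dict(left=(304,223),rnd=(317,214),bar=(330,204),right=(342,196)).items():
    P=[]
    for u in range(x-2,x+3):
      for v in range(y-1,y+2):
        o,r=ray('side',[(u,v)]);P.append((o+r[0]*d[v,u])[2])
    print(k,np.median(P).round(1))
cv2.imwrite('pics/c7.png',np.hstack([cv2.resize(a[140:275,240:480],(400,300)),cv2.resize(b[130:260,210:370],(400,300))])[:,:,::-1])
E
```

```text
t: 12.08
ee_pos: [458.5, -153.5, 141.2]
ee_rot: [-0.0, 0.999, -0.036, -0.001]
wrist_force: [-0.2, 0.1, 0.5]
opening: 0.6
finger_force: 0.0
left 43.2
rnd 37.8
bar 42.5
right 37.7
```

View pics/c7.png

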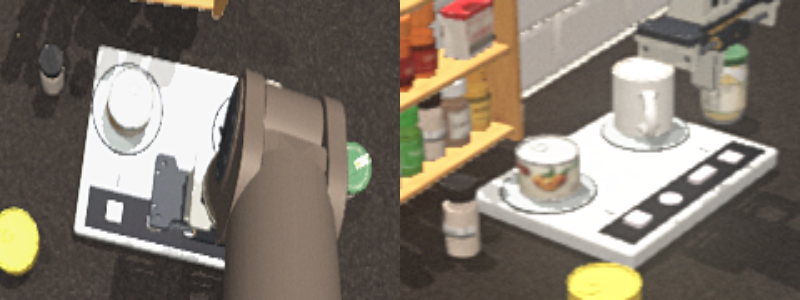

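The mug (645,97), tin (548,168), spice jar (462,222) and mustard jar (725,85) stand as before. Round and right keys are down, the bar has sprung back, the left key is untouched, and the fingers are clear.

```bash
python3 -c "
from station import manip
print(manip.close_job())"
```

```text
the job is handed in; nothing more can be done
None
```

I pressed the round, right square (mug's plate) and bar keys fully down in that order, left the tin's key and everything else untouched, and handed the job in at about 12 s with the fingers clear.

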